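# Offer a cast lever up to its checking fixture

## Task

Slide the lever-checking fixture across the granite surface plate until its long side sits flush against the steel stop rail at the plate's far edge. Then pick up the cast lever by its balance point, keep it level, and hold it over the fixture the way it will go on: big bore straight above the locating pin, small end straight above the rest post, underside a few centimetres clear of the top of the pin. Finish still holding it there, still and level, so that the seats can be wiped before it goes down, and leave the other things on the bench where they are.

Things in the scene. Friction and masses are not known exactly. Their poses are not given: they have to be found in the camera images.
- granite: Fixed dark grey granite surface plate, 300 mm (its x) by 380 mm (its y), 75 mm high; its place and yaw vary. Origin: centre of its underside. A steel stop rail, 12 mm thick (x), 360 mm long (y) and 20 mm high, is screwed on its top along the far (+x) edge.
- rail_face (a point): Middle of the stop rail's inner face (the face that looks to the plate's -x), on the plate's top surface; its axes are the plate's axes.
- fixture: Loose fixture, 0.85 kg, on the granite: aluminium base 70 (x) by 220 (y) by 14 mm; at y +85 mm a collar 40 mm wide, 18 high, with a locating pin 18 mm thick, 36 high on it; at y -85 mm the rest post, 20 mm wide, 18 high. Origin: centre of the base's underside. Starts turned up to 0.25 rad to the plate, 90 to 155 mm short of the rail, its +x long side facing it. Slides under 4 to 7 N.
- pin_top (a point): Centre of the locating pin's top, 68 mm above the underside of the fixture.
- rest_top (a point): Centre of the rest post's top, 32 mm above the underside of the fixture.
- lever: Loose cast-iron lever, 0.7 kg, flat on the bench. Origin: centre of the big hub's underside; x along the arm, z up. Hub 48 mm wide, 40 high, 21 mm bore; at x +170 mm a small boss 26 mm wide, 32 high, 11 mm bore; both undersides flush. Between them a straight arm, 22 mm wide (y) with parallel sides, from 14 to 28 mm above the underside. All bores upright.
- lever_balance (a point): The lever's balance point (centre of mass): inside the arm, 50 mm from the big bore's axis along the arm, 20 mm above the lever's underside.
- lever_tip (a point): Centre of the small boss's underside, 170 mm from the lever's origin along its x.
- micrometer: Loose outside micrometer with a grey C frame, lying on the bench, about 150 by 60 mm, 18 mm high. Origin under its frame. Not part of the work.
- gauge_case: Loose closed plastic gauge case, 85 by 125 mm, 32 mm high. Origin: centre of its underside. Not part of the work.
- sleeve: Loose turned steel sleeve standing upright, 42 mm across, 70 mm high. Origin: centre of its underside. Not part of the work.
- hex_key: Loose L-shaped hex key lying on the bench, about 124 by 40 mm, 8 mm thick. Origin near the middle of its long leg. Not part of the work.
There are look-alikes about, which are no part of the job. There is more than one size of the fixture; the one meant has the size given above. There is more than one size of the lever; the job needs the larger.

How it is judged (in metres and radians):
On the way, in this order (a step that is already met when the one before it is completed fails the run):
1. the fixture's long side is flush against the stop rail while the lever still lies on the bench (x of fixture in the frame of rail_face above -0.038 m and angle between the x axis of fixture and the x axis of granite, either way round below 0.03 rad and linear speed of fixture below 0.02 m/s and height (world z) of lever below 0.01 m), for 0.2 s.
2. the lever is lifted clear of the bench, level, gripped within 20 mm of its balance point (height (world z) of each of lever, lever_tip above 0.03 m and angle between lever's own z axis and vertical below 0.12 rad and horizontal distance between the grasp point and lever_balance below 0.02 m and contact force between the fingers and lever above 1 N), for 0.2 s.
At the end, for the whole second after the job is handed in: Still held by the fingers alone, within 20 mm of its balance point: lever still, level to 0.08 rad, underside 10-90 mm above the pin's top, big bore within 10 mm of the pin's axis, small bore within 15 mm of the rest post's; fixture within 3 mm of the rail and parallel to 0.03 rad (x of fixture in the frame of rail_face above -0.038 m and angle between the x axis of fixture and the x axis of granite, either way round below 0.03 rad and horizontal distance between lever and pin_top below 0.01 m and horizontal distance between lever_tip and rest_top below 0.015 m and z of lever in the frame of pin_top between 0.01 and 0.09 m and angle between lever's own z axis and vertical below 0.08 rad and linear speed of lever below 0.02 m/s and angular speed of lever below 0.1 rad/s and horizontal distance between the grasp point and lever_balance below 0.02 m and contact force between the fingers and lever above 1 N and contact force between lever and fixture below 0.2 N); the arm keeps its last pose, push and grip.
It fails at once if the lever is tilted by more than 0.3 rad (angle between lever's own z axis and vertical above 0.3 rad).
It fails at once if the fixture is lifted or tipped instead of slid (angle between fixture's own z axis and vertical above 0.1 rad or z of fixture in the frame of rail_face above 0.012 m).
It fails at once if another thing on the bench is moved by more than 30 mm (distance of any of micrometer, gauge_case, sleeve, hex_key from where it was at the start of the episode above 0.03 m).
It also fails if it takes over 54 s, if anything falls off the work surface, if the arm or the gripper's body presses on something with over 40 N, if the wrist force passes 120 N, or if a joint passes its speed limit or range.

## Robot

A 6-joint arm with a two-finger parallel gripper is mounted at the origin on the work surface. World frame = base frame: x ahead of the robot, y to its left, z up, the work surface at z = 0. Lengths are in m, angles in degrees, forces in N, time in s.
With the tool pointing down it reaches from about 0.4 to 0.825 m from the base axis. Payload 7 kg.
Tool frame: the origin (TCP) lies midway between the tips of the shut fingers; the grasp point (between the pads) lies 19 mm behind it; y points along the fingers, z is the direction in which the jaws open and shut, and the axes are right-handed (so a half turn about y gives the same grasp; the last joint's range is limited). The gripper opens to 88 mm and grips with 3 to 60 N. Pads are 19 mm wide; open, the fingers measure 130 mm over their backs; the gripper's body (78 mm by 193 mm) begins 47 mm behind the grasp point.
Start: joints at [-54.024, 20.546, 0.682, 0, -70.136, -16.507], TCP at [0.225, -0.636, 0.227] pointing down, gripper open.
Joint ranges: [-176.03, 176.03], [-82.01, 121.73], [-58.28, 71.71], [-173.87, 95.51], [-174.79, -0.11], [-173.66, 173.66]. Speed limits (degrees/s): [136.94, 136.94, 172.46, 180, 180, 180].

## Interface

Orientations are given as [roll, pitch, yaw] about the fixed x, y, z axes, in that order (R = Rz(yaw) Ry(pitch) Rx(roll)).
In Python, from plant import ctrl gives the robot as it stands.
- The arm moves only by the tool step_arm, never from a script. Its argument "rows" is a list that holds one entry, the list of rows, each a list of 7 numbers: the gripper command: -1 is shut, 1 is fully open, values between are in proportion, then the shift along the world's x, y, z in cm, then the turn, a rotation vector about the world's x, y, z in degrees. In form: [[[fingers, tx, ty, tz, rx, ry, rz], ...]]. A call has 1 to 12 rows; each row shifts and turns the commanded pose from where the row before left it; what a row does not reach is not made up. A row lasts 1/8 s, in which the tool goes at most 62.5 mm and 10.7 degrees, less where a joint would pass 70% of its speed; a pose out of reach is approached as far as the arm can. A call is refused whole if a number of a shift passes 6.25 or a number of a turn 10.7, either way. A call with a gripper value outside its range is refused whole. The fingers move at their own pace and stop on an object; the grip force is fixed at half the most. Time passes only in rows, so rows that do not move let the fingers close. It gives the time, the measured TCP pose, the force and the opening at its end, in the units of the state.
- ctrl.get_obs(): the state, without advancing time (a new reading comes with each control period).
- ctrl.snapshot(name): name is "scene" or "top" or "wrist"; returns the picture (384x512x3 uint8, blue, green, red); there is no depth.
- ctrl.camera_params(name): a dict with "vertical_fov" (degrees; the focal length in pixels is half the picture's height over the tangent of half this angle, whatever the lens; pixels are square), "cx", "cy" (the principal point, pixels), "rvec" (rotation vector, rad) and "tvec" (3), from world to camera coordinates, as OpenCV has them. Camera axes: x right, y down, z forward; pixel columns grow to the right and rows downward; lengths in m; the calibration is good to about 2 mm. A picture is of the moment at which its call begins: read the wrist's pose just before it. camera_params takes no time and is no camera call; for the wrist camera it gives the pose at the moment of the call.
- ctrl.close_job(): hands the job in, once; it reports no verdict.
The state is a dict: "clock": time; "joint_pos": joint angles; "qvel": joint speeds; "tau": joint torques, N m; "tool_pos": TCP position; "orientation": TCP orientation; "force": force on the tool from outside, world axes, zero at the start; "moment": the same for the moment, N m; "opening": finger opening in m.
Only numpy, scipy, OpenCV 4.12 (cv2) and the standard library are available. Lean on these libraries where they do the work, as an engineer would, in place of code of your own. Each camera call takes 0.05 s, during which the arm holds its last target. There are 200 camera calls.

## Working session

There is one attempt and no reset: what is moved stays moved. The work goes in short steps, Python scripts to look and compute and a tool call to move; the robot and the scene stay as the last step left them, time stands still between calls to the robot, and variables do not carry over. Pictures are saved under pics/ and viewed, about 8 in all and at most 12, crops included, and the job is handed in when it is done.

Besides the shell and the picture viewer there is one more tool, called after ">>>" in YAML: its name, and indented under it one key for each argument. step_arm: Moves the arm, as the interface text tells. Its arguments: {"type":"object","properties":{"rows":{"type":"array"}},"required":["rows"]}

```bash
mkdir -p pics; ls; python3 - <<'E'
from plant import ctrl
import cv2
print(ctrl.get_obs())
for n in("top","scene"):
    print(n,ctrl.camera_params(n)); cv2.imwrite(f"pics/{n}0.png",cv2.resize(ctrl.snapshot(n),(800,600),interpolation=cv2.INTER_CUBIC))
E
```

```text
pics
{'clock': 0.0, 'joint_pos': array([-5.40250502e+01,  2.05899120e+01,  6.33920083e-01, -1.89261588e-02,
       -7.01374122e+01, -1.65054205e+01]), 'qvel': array([ 0.06731373,  0.00430869, -0.03408125, -0.02678445,  0.04834005,
        0.1429366 ]), 'tau': array([-2.56829720e-03, -5.82714701e+01,  2.93046731e+01,  6.99692845e+00,
        6.77647971e-03, -1.25423503e-04]), 'tool_pos': array([ 0.22476476, -0.63595297,  0.22564476]), 'orientation': array([-8.99053897e+01,  9.48026586e-03,  1.94630922e+01]), 'force': array([0.32462479, 0.21760021, 0.44938336]), 'moment': array([ 0.0156417 ,  0.04712981, -0.01553977]), 'opening': 0.08736785223608329}
top {'vertical_fov': 50.36961603414332, 'cx': 256.7517297996964, 'cy': 193.17644921415177, 'rvec': array([ 2.14297   , -2.16046324,  0.11438988]), 'tvec': array([-0.01654333,  0.51722112,  1.20362903])}
scene {'vertical_fov': 48.881181417775885, 'cx': 258.0619187353222, 'cy': 188.0792904379017, 'rvec': array([ 0.62323764,  2.52958916, -1.2891494 ]), 'tvec': array([ 0.48266818, -0.02439097,  1.2770113 ])}
```

View pics/top0.png

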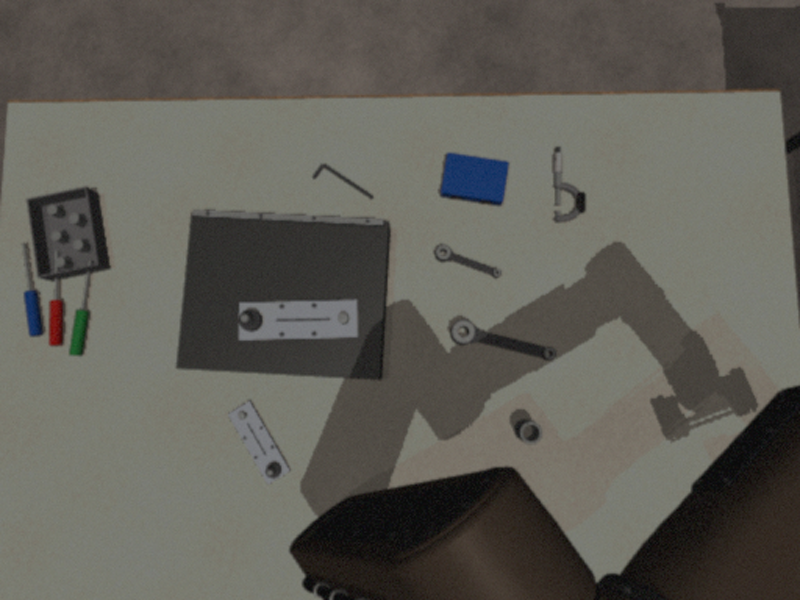

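View pics/scene0.png

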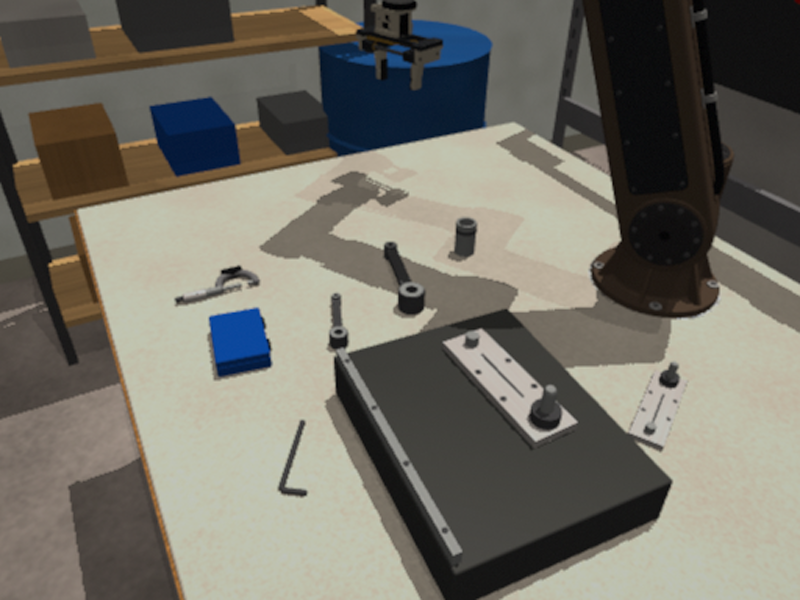

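The top view shows two fixtures: one on the granite at (298,320) and a smaller one on the bench at (260,440). The one on the granite fits the description. It also shows two levers, a larger one from (462,330) to (548,352) and a smaller one from (443,253) to (497,272). I'll confirm both choices in an enlarged crop.

```bash
cat > h.py <<'E'
import numpy as np, cv2
from plant import ctrl
def cam(n):
    p=ctrl.camera_params(n); f=192/np.tan(np.radians(p["vertical_fov"]/2))
    return np.array([[f,0,p["cx"]],[0,f,p["cy"]],[0,0,1]]),cv2.Rodrigues(p["rvec"])[0],np.array(p["tvec"])
def back(c,u,v,z):
    K,R,t=c; d=R.T@np.linalg.inv(K)@[u,v,1]; o=-R.T@t
    return o+d*(z-o[2])/d[2]
def proj(c,P):
    K,R,t=c; q=K@(R@np.asarray(P,float)+t); return q[:2]/q[2]
def crop(img,u0,v0,w,h,s,name):
    cv2.imwrite("pics/"+name,cv2.convertScaleAbs(cv2.resize(img[v0:v0+h,u0:u0+w],None,fx=s,fy=s,interpolation=cv2.INTER_CUBIC),alpha=1.8))
E
python3 - <<'E'
from h import *
crop(ctrl.snapshot("top"),105,125,266,130,3,"c1.png")
c=cam("top");s=.64
P=lambda u,v,z:print(u,v,z,back(c,u*s,v*s,z).round(3))
P(462,330,.04);P(548,352,.032);P(250,320,.143);P(344,318,.107)
for q in [(193,214),(389,222),(382,378),(178,367)]:P(*q,.075)
E
```

```text
462 330 0.04 [ 0.461 -0.137  0.04 ]
548 352 0.032 [ 0.418 -0.3    0.032]
250 320 0.143 [0.474 0.244 0.143]
344 318 0.107 [0.479 0.082 0.107]
193 214 0.075 [0.684 0.375 0.075]
389 222 0.075 [0.664 0.001 0.075]
382 378 0.075 [0.371 0.015 0.075]
178 367 0.075 [0.394 0.393 0.075]
```

View pics/c1.png

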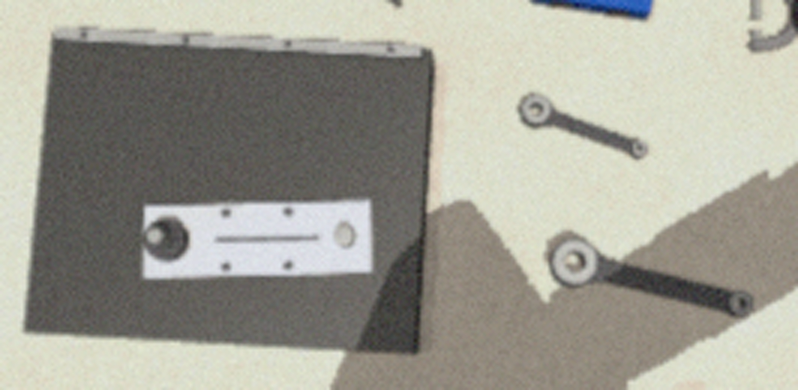

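The crop confirms the choices. The fixture on the granite has its pin top at crop (154,234) and rest top at (344,234). The large lever has bores at (575,261) and (740,302), and the smaller lever and fixture are decoys. Now the geometry.

```bash
python3 - <<'E'
from h import *
c=cam("top")
B=lambda u,v,z:back(c,105+u/3-.33,125+v/3-.33,z)[:2]
def show(n,a,b):
    d=b-a;print(n,a.round(4),b.round(4),"len",np.linalg.norm(d).round(4),"ang",np.degrees(np.arctan2(d[1],d[0])).round(2))
show("lever",B(575,261,.04),B(740,302,.032))
show("pin-rest",B(154,234,.143),B(344,234,.107))
k=[B(*q,.089) for q in[(143,206),(371,199),(372,271),(144,278)]]
for i in range(4):show("base",k[i],k[(i+1)%4])
print(np.mean(k,0))
show("near edge",B(24,331,.075),B(418,353,.075));show("right",B(418,353,.075),B(432,50,.075))
show("left",B(24,331,.075),B(53,32,.075)); show("rail top in",B(53,40,.095),B(420,55,.095)); show("rail bot in",B(53,40,.075),B(420,55,.075))
print("cam",-c[1].T@c[2])
E
```

```text
lever [ 0.4594 -0.1385] [ 0.4178 -0.3023] len 0.1689 ang -104.26
pin-rest [0.4796 0.255 ] [0.4817 0.0844] len 0.1707 ang -89.31
base [0.5123 0.2806] [0.5171 0.0604] len 0.2202 ang -88.75
base [0.5171 0.0604] [0.4477 0.0594] len 0.0694 ang -179.14
base [0.4477 0.0594] [0.4428 0.2779] len 0.2186 ang 91.29
base [0.4428 0.2779] [0.5123 0.2806] len 0.0695 ang 2.16
[0.47998874 0.16956065]
near edge [0.3935 0.3968] [0.3697 0.0163] len 0.3813 ang -93.58
right [0.3697 0.0163] [0.6667 0.0014] len 0.2974 ang -2.86
left [0.3935 0.3968] [0.6892 0.3784] len 0.2963 ang -3.57
rail top in [0.6758 0.3711] [0.6568 0.0124] len 0.3591 ang -93.02
rail bot in [0.6811 0.3781] [0.6618 0.0133] len 0.3653 ang -93.02
cam [ 0.36757688 -0.03875028  1.25694067]
```

Estimated plate yaw is about -3.3° and the rail face is at about (0.669, 0.190). The fixture centre is about (0.480, 0.170) with yaw about +1.2°. The 220 × 70 mm base size and the 170 mm bore spacing both check out. The plan is to push the base's near side with the open fingers, squared to the plate and offset 30 mm from the pin so the gripper body clears it. First I move over.

>>> step_arm:
  rows:
    - [[1,3.06,4.84,0,0,0,-2.5],[1,3.06,4.84,0,0,0,-2.5],[1,3.06,4.84,0,0,0,-2.5],[1,3.06,4.84,0,0,0,-2.5],[1,3.06,4.84,0,0,0,-2.5],[1,3.06,4.84,0,0,0,-2.5],[1,3.06,4.84,0,0,0,-2.5],[1,3.06,4.84,0,0,0,-2.5],[1,3.06,4.84,0,0,0,-2.8],[1,0,5.0,0,0,0,0],[1,-0.5,5.0,0,0,0,0],[1,-1.5,5.0,0,0,0,0]]

```text
clock: 1.65
tool_pos: [0.4802, -0.0491, 0.2262]
orientation: [-90.0, 0.0, -3.3]
force: [0.1, 0.5, -0.7]
opening: 0.0876
```

>>> step_arm:
  rows:
    - [[1,-1.8,4.7,0,0,0,0],[1,-1.8,4.7,0,0,0,0],[1,-1.8,4.7,0,0,0,0],[1,-1.8,4.7,0,0,0,0],[1,0,0,-5,0,0,0],[1,0,0,-4.5,0,0,0],[1,0,0,0,0,0,0]]

```text
clock: 2.52
tool_pos: [0.4064, 0.1357, 0.1293]
orientation: [-90.3, 0.3, -3.3]
force: [1.2, -0.2, 1.8]
opening: 0.0876
```

```bash
python3 - <<'E'
from h import *
crop(ctrl.snapshot("scene"),200,150,260,195,3,"s1.png")
print(ctrl.get_obs()["tool_pos"])
c=cam("scene")
# expected points
for n,p in dict(pin=(.4796,.255,.143),rest=(.4817,.0844,.107)).items():
    q=proj(c,p);print(n,(q-[200,150])*3)
E
```

```text
[0.40793867 0.13666201 0.13139382]
pin [453.85569027 297.94251388]
rest [304.32580316 193.42894072]
```

View pics/s1.png

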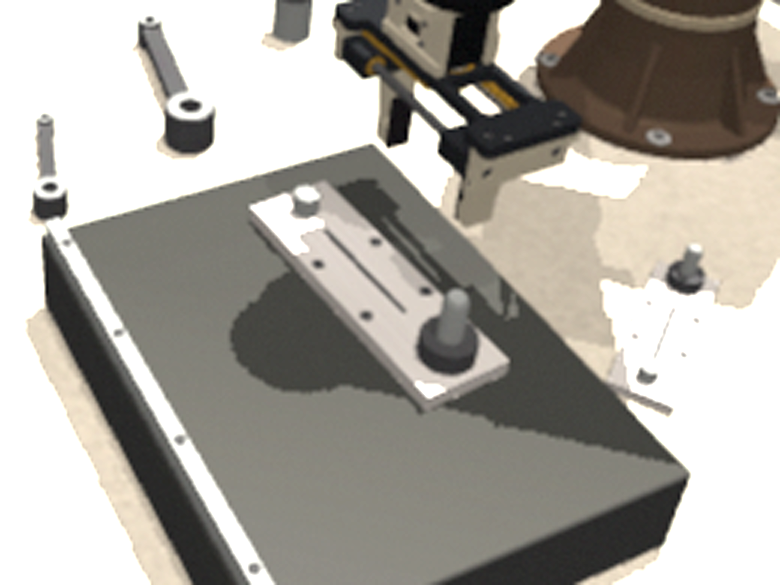

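The projected pin and rest positions match this view: pin (456,296) and rest (305,193), against predictions of (454,298) and (304,193). The fingers stand behind the near side. I'll lower and push.

>>> step_arm:
  rows:
    - [[1,0,0,-2.5,0,0,0],[1,0,0,-2.3,0,0,0],[1,0,0,0,0,0,0],[1,1.5,-0.09,0,0,0,0],[1,1.5,-0.09,0,0,0,0],[1,1.5,-0.09,0,0,0,0],[1,1.5,-0.09,0,0,0,0],[1,0,0,0,0,0,0]]

```text
clock: 3.58
tool_pos: [0.4704, 0.1338, 0.0845]
orientation: [-90.0, -0.1, -3.4]
force: [0.6, -0.8, 0.5]
opening: 0.0877
```

>>> step_arm:
  rows:
    - [[1,0,0,-0.3,0,0,0],[1,1.2,-0.07,0,0,0,0],[1,1.2,-0.07,0,0,0,0],[1,1.2,-0.07,0,0,0,0],[1,1.2,-0.07,0,0,0,0]]

```text
clock: 4.2
tool_pos: [0.5153, 0.1302, 0.0804]
orientation: [-90.1, 0.1, -3.3]
force: [-7.6, 1.4, 4.9]
opening: 0.0878
```

```bash
python3 - <<'E'
from h import *
o=ctrl.get_obs();print(o["force"],o["tool_pos"])
crop(ctrl.snapshot("scene"),200,150,260,195,3,"s2.png")
E
```

```text
[-7.59482377  1.35778837  4.87075234] [0.51534481 0.13023057 0.08035346]
```

View pics/s2.png

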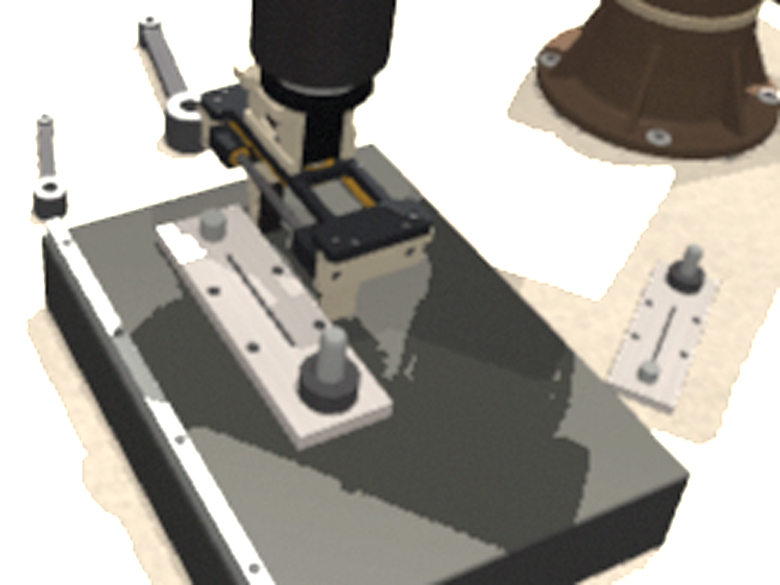

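The fixture slides squarely with the fingers, with pin at (332,345), rest at (212,222) and 7.6 N of push. Continuing.

>>> step_arm:
  rows:
    - [[1,1.2,-0.07,0.1,0,0,0],[1,1.2,-0.07,0,0,0,0],[1,1.2,-0.07,0,0,0,0],[1,1.2,-0.07,0,0,0,0],[1,1.0,-0.06,0,0,0,0],[1,0,0,0,0,0,0]]

```text
clock: 5.0
tool_pos: [0.5761, 0.1277, 0.0819]
orientation: [-90.0, -0.1, -3.4]
force: [0.3, -0.4, -0.1]
opening: 0.0877
```

>>> step_arm:
  rows:
    - [[1,0.3,-0.02,0,0,0,0],[1,0.3,-0.02,0,0,0,0],[1,0.3,-0.02,0,0,0,0]]

```text
clock: 5.38
tool_pos: [0.5804, 0.1268, 0.0817]
orientation: [-90.0, 0.3, -3.3]
force: [-21.5, 7.1, 16.4]
opening: 0.0879
```

>>> step_arm:
  rows:
    - [[1,0.2,-0.01,0,0,0,0],[1,0,0,0,0,0,0],[1,0,0,0,0,0,0]]

```text
clock: 5.75
tool_pos: [0.5804, 0.1268, 0.0817]
orientation: [-90.1, 0.4, -3.3]
force: [-22.5, 6.9, 16.1]
opening: 0.0877
```

```bash
python3 - <<'E'
from h import *
o=ctrl.get_obs();print(o["force"],o["tool_pos"])
im=ctrl.snapshot("scene")
crop(im,190,150,160,120,5,"s3.png")
c=cam("scene")
ex=np.array([.9983,-.0576,0])
E
```

```text
[-22.51151919   6.90486082  16.09685416] [0.58037289 0.12677435 0.08172094]
```

View pics/s3.png

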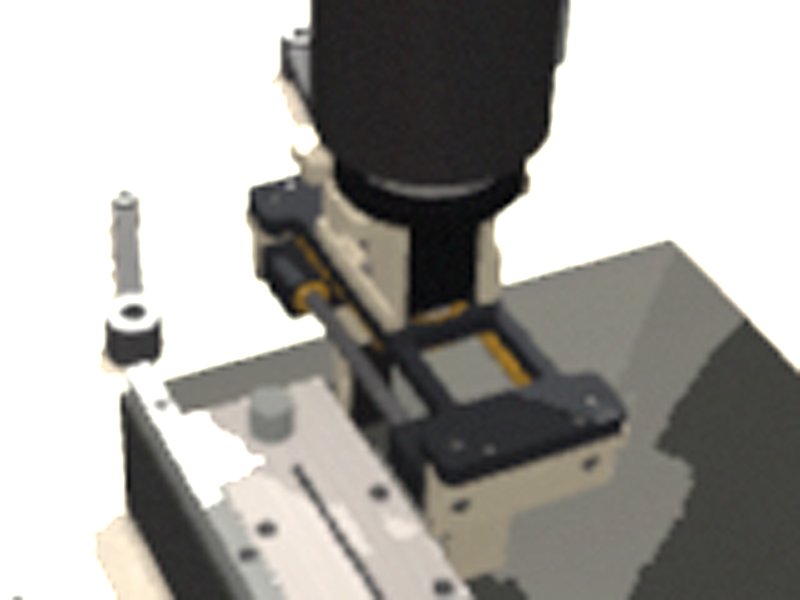

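The fixture now looks flush with the rail at the rest end and holds 22 N of push, well over its sliding force. I'll back off, rise, move above the lever and check the fixture from the top view.

>>> step_arm:
  rows:
    - [[1,-1,0.06,0,0,0,0],[1,-2,0.12,0,0,0,0],[1,0,0,5,0,0,0],[1,0,0,6,0,0,0],[1,0,-2,0,0,0,9.9],[1,-1.5,-4.2,0,0,0,9.9],[1,-1.5,-4.2,0,0,0,9.9],[1,-1.5,-4.2,0,0,0,9.9],[1,-1.5,-4.2,0,0,0,9.9],[1,-1.5,-4.2,0,0,0,9.9],[1,-1.5,-4.2,0,0,0,9.8],[1,-1.5,-4.2,0,0,0,9.8]]

```text
clock: 7.3
tool_pos: [0.4504, -0.1869, 0.1924]
orientation: [-90.2, -0.0, 76.0]
force: [-0.3, -0.2, -0.0]
opening: 0.0876
```

```bash
python3 - <<'E'
from h import *
w=cam("wrist"); wi=ctrl.snapshot("wrist"); t=ctrl.snapshot("top")
np.savez("w1.npz",K=w[0],R=w[1],t=w[2]); print(ctrl.get_obs()["tool_pos"],ctrl.get_obs()["orientation"])
cv2.imwrite("pics/w1.png",cv2.resize(wi,None,fx=1.5,fy=1.5))
crop(t,110,128,150,110,5,"t1.png")
E
```

```text
[ 0.44942646 -0.18827513  0.19215964] [-9.01069182e+01  1.40594082e-02  7.58674864e+01]
```

View pics/t1.png

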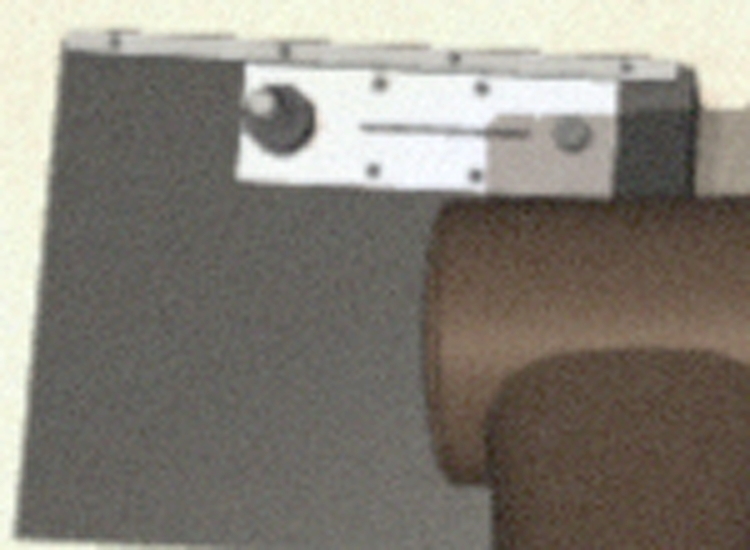

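View pics/w1.png

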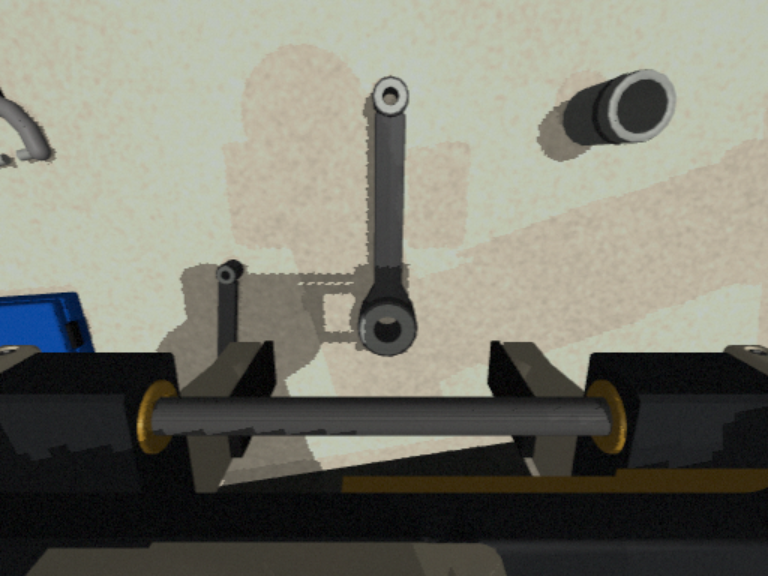

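Top view: the base sits against the rail over its whole length. Pin top is at (264,102), rest top at (573,131). Wrist view: the large lever's hub top is at (387,326) and its small boss at (390,97).

```bash
python3 - <<'E'
from h import *
z=np.load("w1.npz");w=(z["K"],z["R"],z["t"])
a=back(w,387/1.5-.2,326/1.5-.2,.04)[:2];b=back(w,390/1.5-.2,97/1.5-.2,.032)[:2]
d=b-a;L=np.linalg.norm(d);print("lever",a,b,L,np.degrees(np.arctan2(d[1],d[0])),"bal",a+.05*d/L)
c=cam("top");B=lambda u,v,z:back(c,110+u/5-.4,128+v/5-.4,z)[:2]
def show(n,a,b):
    d=b-a;print(n,a.round(4),b.round(4),np.linalg.norm(d).round(4),np.degrees(np.arctan2(d[1],d[0])).round(2))
show("pin-rest",B(264,102,.143),B(573,131,.107))
k=[B(*q,.089) for q in[(245,65),(617,80),(613,197),(238,181)]]
for i in range(4):show("base",k[i],k[(i+1)%4])
m=np.mean(k,0);print(m)
show("rail top in",B(65,50,.095),B(672,78,.095))
show("rail far",B(65,33,.095),B(680,64,.095))
E
```

```text
lever [ 0.45767468 -0.14157876] [ 0.41629294 -0.30228452] 0.16594815314630176 -104.4399689221669 bal [ 0.44520641 -0.18999923]
pin-rest [0.6331 0.2406] [0.6227 0.0709] 0.17 -93.5
base [0.6683 0.2658] [0.6569 0.0469] 0.2192 -92.99
base [0.6569 0.0469] [0.5873 0.0492] 0.0696 178.07
base [0.5873 0.0492] [0.599  0.2684] 0.2194 86.94
base [0.599  0.2684] [0.6683 0.2658] 0.0693 -2.13
[0.62789732 0.15757826]
rail top in [0.677  0.3704] [0.6562 0.0144] 0.3566 -93.33
rail far [0.6872 0.3707] [0.6645 0.0097] 0.3617 -93.59
```

The fixture is parallel to the rail within 0.3° and touching it within measuring error. The lever's balance point is about (0.446, -0.1885) with the arm at -104.4°. Descending and gripping.

>>> step_arm:
  rows:
    - [[1,-0.35,0,-5,0,0,-0.2],[1,0,0,-5,0,0,0],[1,0,0,-5,0,0,0],[1,0,0,-2,0,0,0],[1,0,0,-1.6,0,0,0],[1,0,0,0,0,0,0],[-1,0,0,0,0,0,0],[-1,0,0,0,0,0,0],[-1,0,0,0,0,0,0],[-1,0,0,0,0,0,0],[-1,0,0,0,0,0,0],[-1,0,0,0,0,0,0]]

```text
clock: 8.9
tool_pos: [0.4469, -0.1855, 0.0056]
orientation: [-90.0, 0.0, 75.5]
force: [0.7, -0.3, -1.2]
opening: 0.0329
```

>>> step_arm:
  rows:
    - [[-1,0,0,0,0,0,0],[-1,0,0,0,0,0,0],[-1,0,0,0,0,0,0],[-1,0,0,0,0,0,0],[-1,0,0,0,0,0,0]]

```text
clock: 9.52
tool_pos: [0.4466, -0.1855, 0.0055]
orientation: [-90.0, 0.0, 75.5]
force: [-1.9, 0.4, 1.4]
opening: 0.0217
```

Gripped at 22 mm, the arm's width. Lifting.

>>> step_arm:
  rows:
    - [[-1,0,0,0.5,0,0,0],[-1,0,0,1.5,0,0,0],[-1,0,0,2.5,0,0,0],[-1,0,0,1.5,0,0,0],[-1,0,0,0.5,0,0,0],[-1,0,0,0,0,0,0],[-1,0,0,0,0,0,0],[-1,0,0,0,0,0,0],[-1,0,0,0,0,0,0]]

```text
clock: 10.65
tool_pos: [0.4466, -0.1855, 0.0701]
orientation: [-90.0, 0.0, 75.5]
force: [-0.1, -0.8, -7.3]
opening: 0.0217
```

```bash
python3 - <<'E'
from h import *
w=cam("wrist"); wi=ctrl.snapshot("wrist"); t=ctrl.snapshot("top")
np.savez("w2.npz",K=w[0],R=w[1],t=w[2]); o=ctrl.get_obs();print(o)
cv2.imwrite("pics/w2.png",np.vstack([cv2.resize(wi,None,fx=1.15,fy=1.15),]))
E
```

```text
{'clock': 10.75, 'joint_pos': array([ 8.13353494e-01,  1.22213177e+01, -3.46577308e+01, -3.23063978e-04,
       -4.31481099e+01, -1.53427146e+01]), 'qvel': array([-0.00769842, -0.19530057,  0.15798817,  0.08560112, -0.13859683,
       -0.0281877 ]), 'tau': array([-3.56317738e-03, -4.20155239e+01,  2.36564291e+01,  6.07011080e+00,
        8.42219393e-03, -6.09036465e-05]), 'tool_pos': array([ 0.44673915, -0.18547567,  0.07033699]), 'orientation': array([-8.99737511e+01,  6.97294116e-03,  7.54704047e+01]), 'force': array([ 0.71361183, -0.19841519, -7.7081735 ]), 'moment': array([ 0.03127652,  0.02503958, -0.02938163]), 'opening': 0.021525514689651245}
```

View pics/w2.png

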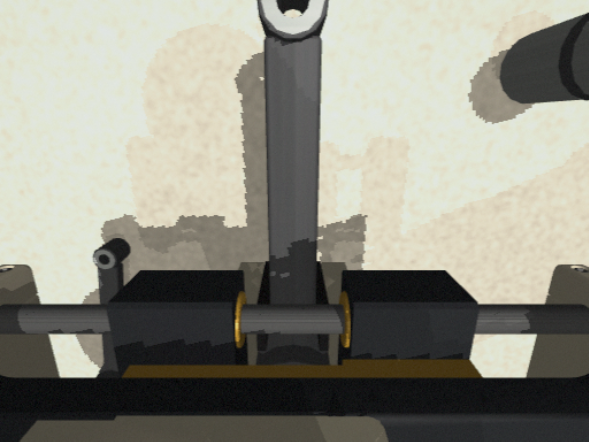

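The lever hangs level in the fingers: moment is near zero and wrist force is -7.5 N, matching its weight. The small boss top rim's near edge is at about (293,29). From that I'll work out where the lever sits in the grip.

```bash
python3 - <<'E'
from h import *
z=np.load("w2.npz");w=(z["K"],z["R"],z["t"])
T=np.array([.4467,-.1855])
ax=lambda a:np.array([np.cos(np.radians(a)),np.sin(np.radians(a))])
e=ax(75.5-180);n=ax(75.5+90)
for q in((293,27),(293,31)):
    d=back(w,q[0]/1.15,q[1]/1.15,.0967)[:2]-T;print("edge157->grasp x", .157-d@e,"lat",d@n)
for q in((293,60),(293,230)):
    d=back(w,q[0]/1.15,q[1]/1.15,.0927)[:2]-T;print("arm",d@e,d@n)
pin=np.array([.6331,.2406]);rest=np.array([.6227,.0709])
m=np.array([.6279,.1576]);f=ax(-93.3)
for yaw in(86.7,):
    pinm=m-.085*f; print("pin est from base",pinm,"rest",m+.085*f,"balance target",((pin+pinm)/2)+.05*f)
E
```

```text
edge157->grasp x 0.04418924199179736 lat 0.00036028487441840205
edge157->grasp x 0.045447945778107415 lat 0.0003616924880691938
arm 0.10280931415651415 0.0003793772263546122
arm 0.035302390035823916 0.0004548704988394897
pin est from base [0.63279294 0.24245905] rest [0.62300706 0.07274095] balance target [0.63006827 0.19161244]
```

>>> step_arm:
  rows:
    - [[-1,0,0,1.5,0,0,0],[-1,0,0,3,0,0,0],[-1,0,0,3.5,0,0,0],[-1,0,0,3,0,0,0],[-1,0,0,1.5,0,0,0]]

```text
clock: 11.38
tool_pos: [0.4474, -0.1855, 0.197]
orientation: [-90.1, -0.0, 75.5]
force: [1.0, 0.3, -8.1]
opening: 0.0216
```

>>> step_arm:
  rows:
    - [[-1,0.6,1.3,0,0,0,0.4],[-1,1.3,2.6,0,0,0,0.8],[-1,2.1,4.3,0,0,0,1.3],[-1,2.1,4.3,0,0,0,1.3],[-1,2.1,4.3,0,0,0,1.3],[-1,2.1,4.3,0,0,0,1.3],[-1,2.1,4.3,0,0,0,1.3],[-1,2.1,4.3,0,0,0,1.3],[-1,2.1,4.3,0,0,0,1.2],[-1,1.2,2.6,0,0,0,0.7],[-1,0.6,1.3,0,0,0,0.3],[-1,0,0,0,0,0,0]]

```text
clock: 12.88
tool_pos: [0.6302, 0.1944, 0.1935]
orientation: [-89.9, 0.1, 86.7]
force: [0.7, -0.5, -7.4]
opening: 0.0217
```

```bash
python3 - <<'E'
from h import *
o=ctrl.get_obs();print(o["clock"],o["tool_pos"],o["orientation"],o["force"],o["moment"],o["opening"])
c=cam("scene");im=ctrl.snapshot("scene");tp=ctrl.snapshot("top")
crop(im,160,110,200,150,4,"s4.png")
cv2.imwrite("pics/t2.png",cv2.convertScaleAbs(cv2.resize(tp[120:245,105:275],None,fx=4.7,fy=4.7,interpolation=cv2.INTER_CUBIC),alpha=1.5))
E
```

```text
12.875 [0.63024829 0.19436077 0.19349478] [-8.98534789e+01  8.30645248e-02  8.67236353e+01] [ 0.71117394 -0.49842207 -7.35979479] [-0.08783987  0.1505772   0.02777919] 0.021739761432674993
```

View pics/s4.png

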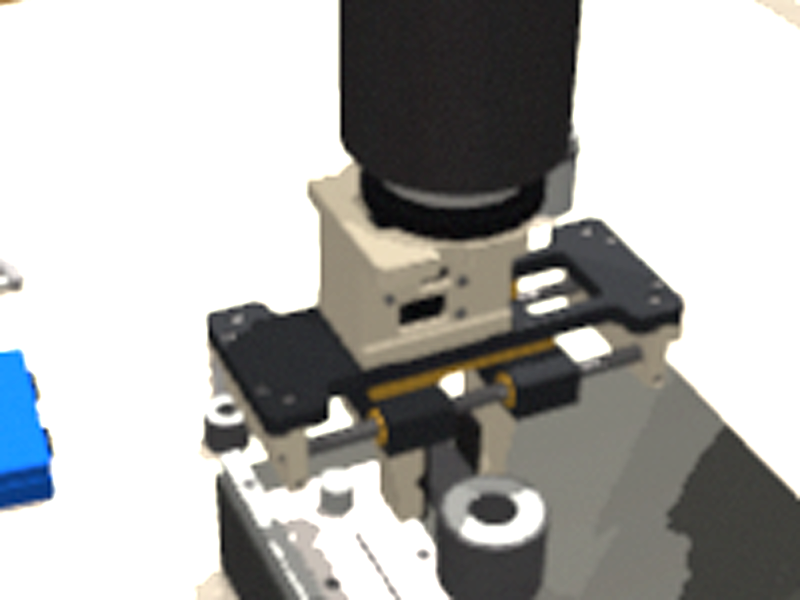

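View pics/t2.png

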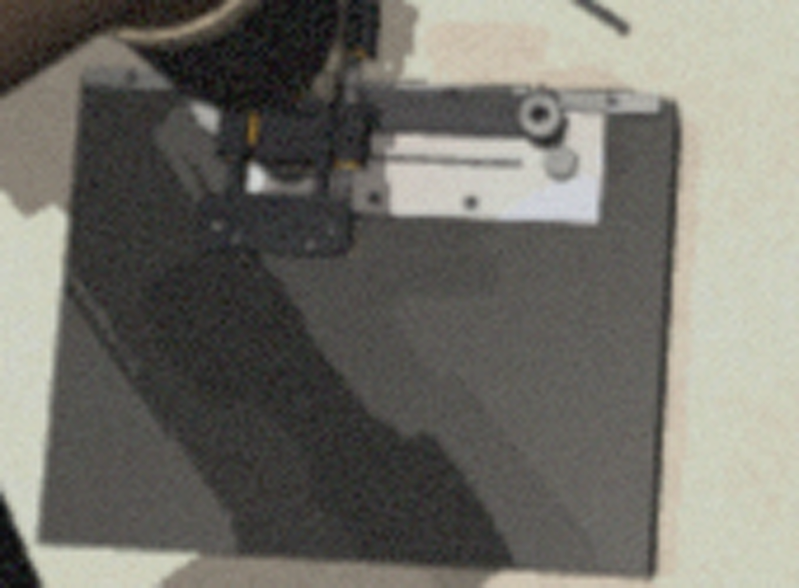

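Scene view: hub top centre at (494,512), with the pin hidden underneath. Top view: small boss top at (541,114), rest top at (562,161). I'll compare their positions.

```bash
python3 - <<'E'
from h import *
s=cam("scene");t=cam("top");zu=.1935-.0055
T=lambda u,v,z:back(t,105+u/4.7-.4,120+v/4.7-.4,z)[:2]
tip=T(541,114,zu+.032);rest=T(562,161,.107)
hub=back(s,160+494/4-.4,110+512/4-.4,zu+.04)[:2]
bs=back(s,160+336/4-.4,110+484/4-.4,.107)[:2]
print("tip",tip,"rest(top)",rest,"rest(scene)",bs,"hub",hub,"d",np.linalg.norm(tip-hub))
d=tip-hub;print(np.degrees(np.arctan2(d[1],d[0])))
print("corner rest end",T(606,113,.089),T(598,222,.089))
# tilt check: predicted from tool
f=np.array([np.cos(np.radians(-93.3)),np.sin(np.radians(-93.3))]);g=np.array([.6302,.1944])
print("pred hub",g-.046*f,"tip",g+.124*f)
E
```

```text
tip [0.62414019 0.0719039 ] rest(top) [0.62256021 0.07098577] rest(scene) [0.62411211 0.07356842] hub [0.63242138 0.24308003] d 0.1713763310007092
-92.76970588984719
corner rest end [0.65674283 0.0453324 ] [0.58784389 0.05030715]
pred hub [0.63284795 0.24032372] tip [0.62306206 0.07060561]
```

Hub and boss both agree with the pin and rest to about 2 mm. I'll lower 1 cm to about 35 mm clearance, settle, and hand in.

>>> step_arm:
  rows:
    - [[-1,0,0,-0.3,0,0,0],[-1,0,0,-0.4,0,0,0],[-1,0,0,-0.3,0,0,0],[-1,0,0,0,0,0,0],[-1,0,0,0,0,0,0],[-1,0,0,0,0,0,0],[-1,0,0,0,0,0,0],[-1,0,0,0,0,0,0]]

```text
clock: 13.98
tool_pos: [0.6309, 0.1935, 0.1856]
orientation: [-90.0, -0.0, 86.7]
force: [-0.4, -1.2, -7.6]
opening: 0.0216
```

```bash
python3 - <<'E'
from plant import ctrl
o=ctrl.get_obs();print({k:o[k] for k in("clock","tool_pos","orientation","force","moment","opening","qvel")})
if o["opening"]>.018 and o["force"][2]<-5: print(ctrl.close_job())
E
```

```text
{'clock': 13.975, 'tool_pos': array([0.6308509 , 0.19353711, 0.18559847]), 'orientation': array([-9.00006735e+01, -1.99350226e-03,  8.66703938e+01]), 'force': array([-0.36391668, -1.15738542, -7.6199874 ]), 'moment': array([-0.02743215,  0.15548555,  0.00923964]), 'opening': 0.021611222065264633, 'qvel': array([-0.03932627,  0.01443707, -0.07714591,  0.01260776,  0.00455406,
       -0.06478825])}
the job is handed in; nothing more can be done
None
```

The job is handed in at about 14 s; no verdict was reported. I pushed the fixture against the stop rail with the open fingers, picked the larger lever up near its balance point, and am holding it over the pin and rest post.

- **Fixture:** the last push met about 22 N and the fixture stopped moving. In the top view it was parallel to the rail within about 0.3°. I read an apparent gap of 1–2.6 mm at the rail, near my measuring error and the 3 mm limit; I took it as touching on the force.
- **Lever position:** measured 1 cm above the final height, the big bore was about 2 mm from the pin's axis and the small bore about 2 mm from the rest post's. I did not measure again after lowering, when the tool read about 1 mm away. The underside is about 37 mm above the top of the pin.
- **Grip:** the lever is held about 4 mm from its balance point (wrist-camera estimate; that camera read the lever 4 mm short). The fingers read 21.6 mm and the wrist carries 7.6 N, about the lever's weight.
- **Level:** the tool is level within 0.01°. I did not measure the lever's tilt directly; it is judged from the pictures, where its position fits a level lever within about 3 mm.
- **Disagreements:** the wrist moment read 0.16 N m at the end, against about 0.03 just after lifting, and I did not find out why.
- **Other things on the bench:** I did not touch them, but I did not re-measure their positions either.

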